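# Staple the recipe cards and let the sprung arm up slowly

### The job

The recipe cards lie ready in the jaws of the stapler. Staple them: press the stapler's arm all the way down, hold it there for a second, then let the spring bring the arm slowly back up to fully open, taking a second or more, without ever letting it snap back. Leave the hole punch alone.

Things in the scene. Friction and masses are not known exactly. Their poses are not given: they have to be found in the camera images.
- stapler_pad (a point): Centre of the top of the black press pad (50 mm along the arm, 46 mm wide) at the mouth end of the arm of the stapler, the long narrow machine (220 x 56 mm, fixed) with white cards in its mouth. Site x points level from mouth to hinge (arm open), z up. Open: 116 mm above the worktop, face 18 degrees higher towards the mouth. Pressed down: 47 mm lower, 16 mm further along -x, level.
- stapler_arm (a joint): Angle of the stapler's arm: 0 = fully open, 0.30 rad = all the way down on its stop. Level hinge at the rear end, 40 mm above the worktop, 149 mm behind the pad point. The spring pushes up at the pad with about 4 N when open, 9 N when down. There is no catch: let go, the arm flies up at once.
- punch_pad (a point): Top of the front edge of the lever of the two-hole punch, about 82 mm above the worktop. The punch is the shorter, wider machine (125 x 110 mm) with nothing in it, fixed to the worktop; a bystander.
- punch_lever (a joint): Angle of the punch's sprung lever: 0 = up, growing to 0.30 rad as it is pressed. It is to be left alone.
There are look-alikes about, which are no part of the job. There is more than one size of the part that bears punch_pad; the job needs the middle-sized.

How it is judged:
By the outcome, as a careful person would: the job done as asked, in the order asked, and still so for the second after the job is handed in, with the robot touching nothing.
It also fails if it takes over 34 s, if anything falls off the work surface, if the arm or the gripper's body presses on something with over 40 N, if the wrist force passes 120 N, or if a joint passes its speed limit or range.

### The arm

A 6-joint arm with a two-finger parallel gripper is mounted at the origin on a cart in front of the work surface, level with it; the furniture and walls round the work are solid. World frame = base frame: x ahead of the robot, y to its left, z up, the work surface at z = 0. Lengths are in mm, angles in degrees, forces in N, time in s.
With the tool pointing down it reaches from about 300 to 850 mm from the base axis. Payload 4.2 kg.
Tool frame: the origin (TCP) lies at the centre of the arm's flange, where the gripper is bolted on; the fingertips stand 191 mm ahead of it and the grasp point (between the pads) lies 172 mm ahead of it; y points along the fingers, x is the direction in which the jaws open and shut, and the axes are right-handed (so a half turn about y gives the same grasp; the last joint's range is limited). The gripper opens to 91 mm and grips with 3 to 60 N. Pads are 32 mm wide; open, the fingers measure 118 mm over their backs; the gripper's body (76 mm by 178 mm) begins 60 mm behind the grasp point.
Start: joints at [73.396, 18.312, 89.639, -0, 72.044, -1.146], TCP at [153.256, 554.198, 404.776] pointing down, gripper open.
Joint ranges: [-177.97, 177.97], [-48.28, 115.42], [12.27, 149.76], [-77.06, 257.06], [2.81, 150.46], [-146.56, 146.56]. Speed limits (degrees/s): [147.25, 147.25, 180, 180, 180, 180].

### API

Orientations are given as [roll, pitch, yaw] about the fixed x, y, z axes, in that order (R = Rz(yaw) Ry(pitch) Rx(roll)).
In Python, from workcell import env gives the robot as it stands.
- The arm moves only by the tool carry_out, never from a script. Its argument "increments" is a list of rows, each a list of 3 entries, a list of its own where there are three numbers: the turn, a rotation vector about the tool's x, y, z in rad, then the shift along the tool's x, y, z in mm, then the closure, from 0 (fully open) to 1 (shut). In form: [[[wx, wy, wz], [dx, dy, dz], claw], ...]. A call has 1 to 10 rows; each row is the pose to reach, as a shift and turn from the pose commanded when the call began, along the tool's axes at that moment; what a row does not reach only later rows make up. A row lasts 1/12 s, in which the tool goes at most 41.7 mm and 7.16 degrees, less where a joint would pass 70% of its speed; a pose out of reach is approached as far as the arm can. A call with a gripper value outside its range is refused whole. The fingers move at their own pace and stop on an object; "force" is the grip in N (left out, the last holds). Time passes only in rows, so rows that repeat a pose let the fingers close. It gives the time, the measured TCP pose, the force and the opening at its end, in the units of the state.
- env.state(): the state, without advancing time (a new reading comes with each control period).
- env.grab_frame(name): name is "scene" or "top" or "wrist"; returns a dict with "frame" (480x640x3 uint8, blue, green, red), "z_map" (480x640 float32, mm along the optical axis (not along the pixel's ray), 0 where there is no reading), "camera_matrix" (3x3 intrinsics, pixels), "rvec" (rotation vector, rad) and "tvec" (3), from world to camera coordinates, as OpenCV has them; the wrist camera has in their place "hand_eye" (4x4, takes a point from camera to tool coordinates, whose origin is the TCP and whose axes are the tool frame's). Camera axes: x right, y down, z forward; pixel columns grow to the right and rows downward; lengths in mm; the calibration is good to about 2 mm. The wrist camera is an equidistant fisheye: a pixel r from the principal point sees the ray r / f radians off the axis. A picture is of the moment at which its call begins: read the wrist's pose just before it.
- env.job_done(): hands the job in, once; it reports no verdict.
The state is a dict: "time_s": time; "qpos": joint angles; "qvel": joint speeds; "effort": joint torques, N m; "ee_pos": TCP position; "ee_rot": TCP orientation; "force": force on the tool from outside, world axes, zero at the start; "torque": the same for the moment, N m; "gripper_width": finger opening in mm.
Only numpy, scipy, OpenCV 4.12 (cv2) and the standard library are available. Lean on these libraries where they do the work, as an engineer would, in place of code of your own. Each camera call takes 0.05 s, during which the arm holds its last target. There are 200 camera calls.

## Working session

There is one attempt and no reset: what is moved stays moved. The work goes in short steps, Python scripts to look and compute and a tool call to move; the robot and the scene stay as the last step left them, time stands still between calls to the robot, and variables do not carry over. Pictures are saved under pics/ and viewed, about 8 in all and at most 12, crops included, and the job is handed in when it is done.

Besides the shell and the picture viewer there is one more tool, called after "Request:" as name(argument=value, ...), one argument or row to a line, values as JSON. carry_out: Moves the arm, as the interface text tells. Its arguments: {"type":"object","properties":{"increments":{"type":"array","items":{"type":"array"}},"force":{"type":"number"}},"required":["increments"]}

```bash
mkdir -p pics
cat > h.py <<'E'
import numpy as np, cv2
from workcell import env
def cloud(f):
    z=f["z_map"];K=f["camera_matrix"];R=cv2.Rodrigues(np.array(f["rvec"],float))[0];t=np.array(f["tvec"],float).ravel()
    v,u=np.mgrid[:480,:640];P=np.stack([(u-K[0,2])/K[0,0]*z,(v-K[1,2])/K[1,1]*z,z],-1)
    W=(P-t)@R; W[z==0]=np.nan
    return W
E
python3 - <<'E'
from h import *
import pickle
d={}
for n in("top","scene"):
    f=env.grab_frame(n);d[n]=f;cv2.imwrite(f"pics/{n}0.png",f["frame"])
pickle.dump(d,open("f0.pkl","wb"))
s=env.state();print(s)
E
```

```text
{'time_s': 0.1, 'qpos': array([ 7.33939926e+01,  1.83467340e+01,  8.96994889e+01, -9.59749041e-04,
        7.20424718e+01, -1.14771183e+00]), 'qvel': array([-0.02159689, -0.09444414, -0.1746151 , -0.03437984,  0.00422911,
        0.03019908]), 'effort': array([ 2.25632146e-03, -4.13336957e+01, -2.32511902e+01,  7.29033002e-02,
        4.21386422e-02, -6.00770591e-05]), 'ee_pos': array([153.23459645, 554.04987514, 404.01609232]), 'ee_rot': array([-8.99991358e+01,  8.86951652e-02,  7.45420017e+01]), 'force': array([-0.37882089,  0.59101117,  0.16844763]), 'torque': array([ 0.01780526, -0.03484375,  0.00799193]), 'gripper_width': 91.13448125513882}
```

View pics/top0.png

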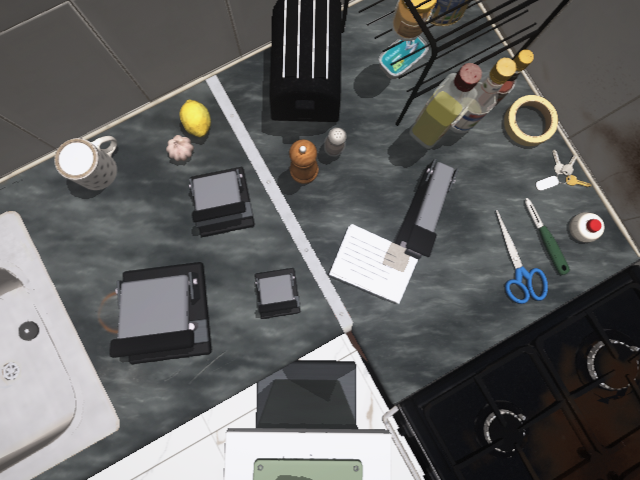

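View pics/scene0.png

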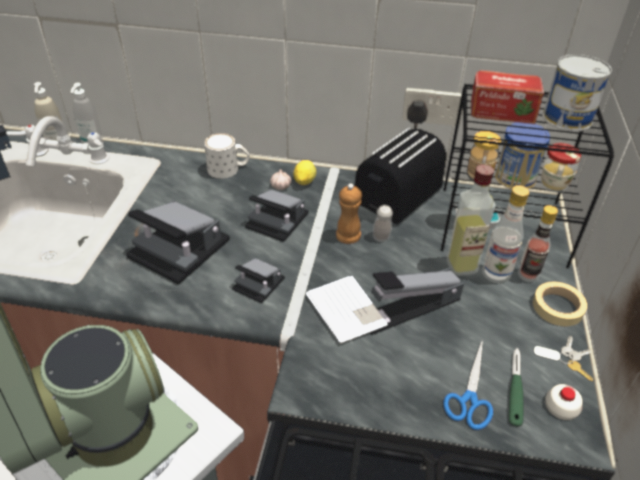

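The top view shows one stapler, hinge near (440,170) and black pad near (420,243), with the cards at (375,262). There are three punches: (160,310) large, (220,195) middle and (277,292) small. The job touches only the stapler, so I'll measure that now.

Run:
```python
from h import *
import pickle
d=pickle.load(open("f0.pkl","rb"))
W=cloud(d["top"])
for p in [(420,243),(412,240),(425,235),(428,225),(434,200),(440,178),(444,165),(375,262),(220,190),(160,305),(277,290),(305,395),(300,440),(560,340),(320,240),(305,160),(335,140),(430,130),(310,470)]:
    print(p,W[p[1],p[0]].round(0))
f=d["top"]["frame"]
cv2.imwrite("pics/crop1.png",cv2.resize(f[140:320,320:500],None,fx=3.3,fy=3.3,interpolation=cv2.INTER_CUBIC))
# points in stapler region
m=np.zeros((480,640),bool);m[150:270,390:465]=1
P=W[m];P=P[(P[:,2]>70)&(P[:,2]<135)]
s=P[:,:2]-P[:,:2].mean(0);u=np.linalg.svd(s,full_matrices=False)[2][0]
print(len(P),P.mean(0),u,np.degrees(np.arctan2(u[1],u[0])))
a=s@u;n=s@np.array([-u[1],u[0]])
for lo in range(-120,130,10):
    k=(a>=lo)&(a<lo+10)
    if k.sum()>3: print(lo,k.sum(),np.median(P[k,2]).round(1),np.percentile(n[k],[3,97]).round(0),P[k].mean(0).round(0))
R=cv2.Rodrigues(np.array(d["top"]["rvec"],float))[0];print(-R.T@np.array(d["top"]["tvec"]).ravel(),R.round(2))
print(dir(env))
```

```text
(420, 243) [ 505. -191.  120.]
(412, 240) [ 510. -177.  119.]
(425, 235) [ 520. -202.  112.]
(428, 225) [ 540. -211.  100.]
(434, 200) [ 591. -228.   82.]
(440, 178) [ 638. -245.   65.]
(444, 165) [ 667. -256.   55.]
(375, 262) [ 477. -126.   17.]
(220, 190) [604. 175.  69.]
(160, 305) [388. 269.  91.]
(277, 290) [418.  64.  48.]
(305, 395) [ 110.    4. -522.]
(300, 440) [134.  15.  -2.]
(560, 340) [ 327. -514.  -29.]
(320, 240) [521. -17.  -1.]
(305, 160) [646.  16. 136.]
(335, 140) [701. -40.  87.]
(430, 130) [ 725. -220.   89.]
(310, 470) [84. -5. 11.]
1651 [ 545.2235312  -206.60599793   98.53838209] [-0.92425577  0.38177386] 157.55639730097124
-90 23 71.5 [-14.  13.] [ 622. -237.   71.]
-80 78 73.0 [-16.  17.] [ 614. -236.   73.]
-70 94 75.7 [-16.  17.] [ 605. -232.   76.]
-60 92 79.2 [-17.  18.] [ 596. -228.   79.]
-50 97 82.8 [-17.  18.] [ 587. -223.   82.]
-40 98 85.6 [-17.  18.] [ 578. -220.   85.]
-30 97 89.0 [-17.  17.] [ 568. -216.   89.]
-20 102 92.2 [-17.  18.] [ 559. -212.   92.]
-10 104 95.6 [-18.  17.] [ 550. -208.   95.]
0 107 98.7 [-18.  18.] [ 541. -204.   99.]
10 94 110.1 [-20.  21.] [ 530. -201.  109.]
20 135 113.2 [-21.  22.] [ 522. -197.  113.]
30 134 116.8 [-21.  22.] [ 513. -193.  117.]
40 136 119.8 [-21.  22.] [ 504. -189.  120.]
50 175 122.5 [-21.  21.] [ 494. -185.  118.]
60 84 90.8 [-14.  15.] [ 488. -183.   96.]
[411.47273317  12.18349083 939.12303884] [[ 0.02 -1.    0.02]
 [-0.99 -0.02 -0.13]
 [ 0.13 -0.02 -0.99]]
['Unreachable', '__class__', '__delattr__', '__dict__', '__dir__', '__doc__', '__eq__', '__format__', '__ge__', '__getattribute__', '__getstate__', '__gt__', '__hash__', '__init__', '__init_subclass__', '__le__', '__lt__', '__module__', '__ne__', '__new__', '__reduce__', '__reduce_ex__', '__repr__', '__setattr__', '__sizeof__', '__str__', '__subclasshook__', '__weakref__', 'grab_frame', 'job_done', 'state']
```

View pics/crop1.png

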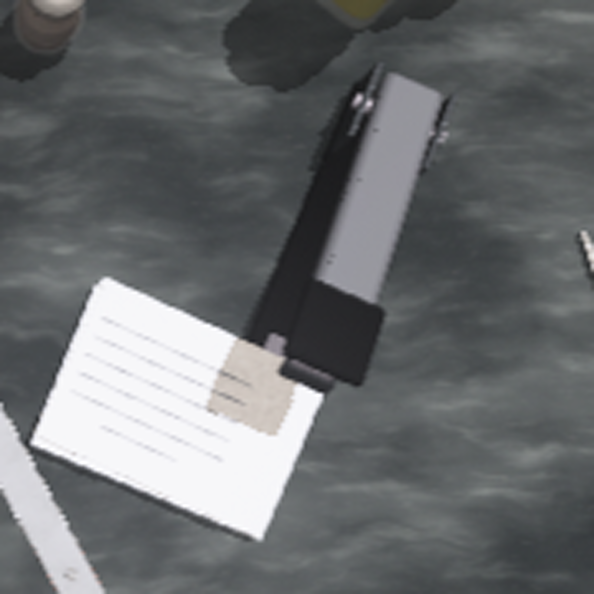

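The crop shows the pad face at the mouth end over the cards, with the arm open. There is only one stapler, and it matches the description: long, narrow, with cards in its mouth. Pad centre is about (514,-193.5,117), with site x at yaw -22.4°. The punches are clear of the area, at (604,175), (388,269) and (418,64). I'll swing round at height and close the fingers.

Request:
carry_out(
  increments=[
    [[0, 0.07, 0], [-13.5, 0, -37], 1],
    [[0, 0.14, 0], [-27, 0, -74], 1],
    [[0, 0.21, 0], [-40.5, 0, -111], 1],
    [[0, 0.28, 0], [-54, 0, -148], 1],
    [[0, 0.35, 0], [-67.5, 0, -185], 1],
    [[0, 0.42, 0], [-81, 0, -222], 1],
    [[0, 0.49, 0], [-94.5, 0, -259], 1],
    [[0, 0.56, 0], [-108, 0, -296], 1],
    [[0, 0.63, 0], [-121.5, 0, -333], 1],
    [[0, 0.7, 0], [-135, 0, -370], 1],
  ],
  force=20,
)

```text
time_s: 0.93
ee_pos: [475.1, 323.9, 404.4]
ee_rot: [-90.0, 0.0, 34.2]
force: [-0.1, 0.9, 0.1]
gripper_width: 27.5
```

Request:
carry_out(
  increments=[
    [[0, 0.07, 0], [-13.5, 0, -37], 1],
    [[0, 0.14, 0], [-27, 0, -74], 1],
    [[0, 0.21, 0], [-40.5, 0, -111], 1],
    [[0, 0.28, 0], [-54, 0, -148], 1],
    [[0, 0.35, 0], [-67.5, 0, -185], 1],
    [[0, 0.42, 0], [-81, 0, -222], 1],
    [[0, 0.49, 0], [-94.5, 0, -259], 1],
    [[0, 0.56, 0], [-108, 0, -296], 1],
    [[0, 0.63, 0], [-121.5, 0, -333], 1],
    [[0, 0.7, 0], [-135, 0, -370], 1],
  ],
)

```text
time_s: 1.77
ee_pos: [571.8, -58.0, 404.4]
ee_rot: [-90.0, 0.0, -5.9]
force: [0.0, 0.7, 0.2]
gripper_width: 0.6
```

Request:
carry_out(
  increments=[
    [[0, 0.05, 0], [-7, 0, -23], 1],
    [[0, 0.1, 0], [-15, 10, -47], 1],
    [[0, 0.15, 0], [-22, 20, -70], 1],
    [[0, 0.19, 0], [-29, 30, -94], 1],
    [[0, 0.24, 0], [-36, 42, -117], 1],
    [[0, 0.29, 0], [-44, 52, -141], 1],
    [[0, 0.29, 0], [-44, 52, -141], 1],
  ],
)

```text
time_s: 2.35
ee_pos: [511.9, -194.7, 350.2]
ee_rot: [-90.1, 0.3, -22.6]
force: [-0.2, -0.2, -0.1]
gripper_width: 0.2
```

Run:
```python
from h import *
s=env.state();print(s["time_s"],s["ee_pos"],s["ee_rot"],s["force"],s["gripper_width"])
w=env.grab_frame("wrist");c=env.grab_frame("scene")
print(w["hand_eye"],w["camera_matrix"])
a=cv2.resize(w["frame"],(400,300))
b=cv2.resize(c["frame"][180:390,290:570],(400,300))
cv2.imwrite("pics/w1.png",np.hstack([a,b]))
t=cloud(env.grab_frame("top"))
# side fingers from scene cloud: points between z 140 and 200 near pad
C=cloud(c);m=(abs(C[...,0]-514)<60)&(abs(C[...,1]+193)<60)
for lo in (70,80,90,100,110,120,130,140,150,155,160,165,170,180):
    k=m&(C[...,2]>=lo)&(C[...,2]<lo+5)
    if k.sum(): print(lo,k.sum(),np.nanmin(C[k],0).round(0),np.nanmax(C[k],0).round(0))
```

```text
2.35 [ 511.93949208 -194.7363359   350.24416042] [-90.11251989   0.30576506 -22.55708589] [-0.22185863 -0.15790471 -0.08703018] 0.23491695931028156
[[ 9.99999898e-01  1.43148079e-04  4.27603411e-04 -5.43727226e-01]
 [-3.74668797e-04 -2.63897392e-01  9.64550686e-01  1.87530771e+01]
 [ 2.50917003e-04 -9.64550748e-01 -2.63897311e-01  7.44334805e+01]
 [ 0.00000000e+00  0.00000000e+00  0.00000000e+00  1.00000000e+00]] [[371.64829954   0.         317.11101461]
 [  0.         371.64829954 242.87668817]
 [  0.           0.           1.        ]]
70 41 [ 504. -239.   70.] [ 574. -201.   75.]
80 111 [ 479. -238.   80.] [ 574. -170.   85.]
90 145 [ 482. -228.   90.] [ 561. -171.   95.]
100 47 [ 486. -221.  100.] [ 543. -173.  105.]
110 118 [ 483. -216.  110.] [ 534. -168.  115.]
120 23 [ 484. -202.  120.] [ 499. -167.  123.]
155 10 [ 500. -210.  158.] [ 512. -190.  160.]
160 24 [ 496. -210.  160.] [ 516. -175.  165.]
165 34 [ 495. -211.  166.] [ 514. -176.  170.]
170 29 [ 495. -211.  170.] [ 512. -175.  175.]
180 38 [ 495. -212.  180.] [ 516. -175.  185.]
```

View pics/w1.png

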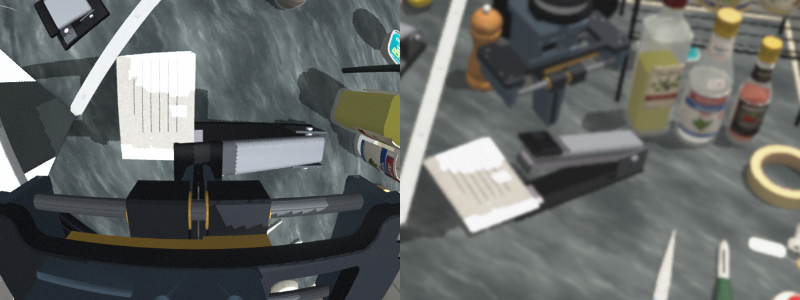

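The wrist view shows the closed fingertips (198,165) over the black pad (175–220), lined up with the arm. Next I'll lower to just above it.

Request:
carry_out(
  increments=[
    [[0, 0, 0], [0.5, 6, 0.5], 1],
    [[0, 0, 0], [1, 12, 1], 1],
    [[0, 0, 0], [1.5, 18, 1.5], 1],
    [[0, 0, 0], [1.5, 24, 2], 1],
    [[0, 0, 0], [1.5, 28, 2], 1],
    [[0, 0, 0], [1.5, 28, 2], 1],
    [[0, 0, 0], [1.5, 28, 2], 1],
  ],
)

```text
time_s: 3.08
ee_pos: [516.2, -190.6, 324.4]
ee_rot: [-90.0, 0.0, -22.3]
force: [-0.3, 0.4, -0.7]
gripper_width: 0.6
```

Request:
carry_out(
  increments=[
    [[0, 0, 0], [-1, 3, -1], 1],
    [[0, 0, 0], [-1, 6, -2.5], 1],
    [[0, 0, 0], [-1, 8, -3.5], 1],
    [[0, 0, 0], [-1, 10, -3.5], 1],
    [[0, 0, 0], [-1, 12, -3.5], 1],
    [[0, 0, 0], [-1, 14, -3.5], 1],
    [[0, 0, 0], [-1.5, 16, -3.5], 1],
    [[0, 0, 0], [-2, 18, -3.5], 1],
    [[0, 0, 0], [-2.5, 20, -3.5], 1],
  ],
)

```text
time_s: 3.83
ee_pos: [512.4, -192.9, 305.0]
ee_rot: [-90.0, 0.0, -22.3]
force: [-2.3, 0.9, 4.9]
gripper_width: 0.3
```

Contact at 4.9 N. Now I'll follow the arc down.

Request:
carry_out(
  increments=[
    [[0, 0, 0], [-2, 4, 0], 1],
    [[0, 0, 0], [-3.5, 8, 0], 1],
    [[0, 0, 0], [-5, 12, 0], 1],
    [[0, 0, 0], [-6.5, 16, 0], 1],
    [[0, 0, 0], [-8, 20, 0], 1],
    [[0, 0, 0], [-9.5, 24, 0], 1],
    [[0, 0, 0], [-10.5, 28, 0], 1],
    [[0, 0, 0], [-11.5, 32, 0], 1],
    [[0, 0, 0], [-12.5, 36, 0], 1],
    [[0, 0, 0], [-13, 39, 0], 1],
  ],
)

```text
time_s: 4.67
ee_pos: [500.4, -187.9, 265.9]
ee_rot: [-90.0, -0.0, -22.3]
force: [-1.8, -0.0, 8.0]
gripper_width: 0.5
```

Request:
carry_out(
  increments=[
    [[0, 0, 0], [-0.3, 1, 0], 1],
    [[0, 0, 0], [-0.6, 2, 0], 1],
    [[0, 0, 0], [-0.9, 3, 0], 1],
    [[0, 0, 0], [-1.2, 4, 0], 1],
    [[0, 0, 0], [-1.2, 5, 0], 1],
    [[0, 0, 0], [-1.2, 5, 0], 1],
  ],
)

```text
time_s: 5.17
ee_pos: [499.4, -187.5, 261.2]
ee_rot: [-90.0, -0.0, -22.3]
force: [-1.4, 1.5, 8.2]
gripper_width: 0.2
```

Request:
carry_out(
  increments=[
    [[0, 0, 0], [0, 0.5, 0], 1],
    [[0, 0, 0], [-0.3, 1, 0], 1],
    [[0, 0, 0], [-0.3, 1.5, 0], 1],
    [[0, 0, 0], [-0.3, 2, 0], 1],
    [[0, 0, 0], [-0.3, 2, 0], 1],
  ],
)

```text
time_s: 5.58
ee_pos: [499.2, -187.4, 259.4]
ee_rot: [-90.0, -0.0, -22.3]
force: [-1.2, 1.6, 8.3]
gripper_width: 0.7
```

Request:
carry_out(
  increments=[
    [[0, 0, 0], [0, 0.5, 0], 1],
    [[0, 0, 0], [0, 1, 0], 1],
    [[0, 0, 0], [0, 1.5, 0], 1],
    [[0, 0, 0], [0, 1.5, 0], 1],
  ],
)

```text
time_s: 5.92
ee_pos: [499.1, -187.4, 259.0]
ee_rot: [-90.0, -0.1, -22.3]
force: [-3.3, 1.7, 16.1]
gripper_width: 0.1
```

The force jumped to 16 N while the tip stayed at about z 68, so the arm is on its stop. I'll press slightly more and hold for more than a second.

Request:
carry_out(
  increments=[
    [[0, 0, 0], [0, 0.5, 0], 1],
    [[0, 0, 0], [0, 0.5, 0], 1],
    [[0, 0, 0], [0, 0.5, 0], 1],
    [[0, 0, 0], [0, 0.5, 0], 1],
    [[0, 0, 0], [0, 0.5, 0], 1],
    [[0, 0, 0], [0, 0.5, 0], 1],
    [[0, 0, 0], [0, 0.5, 0], 1],
    [[0, 0, 0], [0, 0.5, 0], 1],
    [[0, 0, 0], [0, 0.5, 0], 1],
    [[0, 0, 0], [0, 0.5, 0], 1],
  ],
)

```text
time_s: 6.75
ee_pos: [499.0, -187.3, 258.9]
ee_rot: [-90.0, -0.1, -22.3]
force: [-4.9, 1.8, 17.8]
gripper_width: 0.4
```

Request:
carry_out(
  increments=[
    [[0, 0, 0], [0, 0, 0], 1],
    [[0, 0, 0], [0, 0, 0], 1],
    [[0, 0, 0], [0, 0, 0], 1],
    [[0, 0, 0], [0, 0, 0], 1],
    [[0, 0, 0], [0, 0, 0], 1],
    [[0, 0, 0], [0, 0, 0], 1],
    [[0, 0, 0], [0, 0, 0], 1],
    [[0, 0, 0], [0, 0, 0], 1],
  ],
)

```text
time_s: 7.42
ee_pos: [499.0, -187.4, 258.9]
ee_rot: [-90.0, -0.1, -22.3]
force: [-4.6, 2.6, 19.3]
gripper_width: 0.1
```

Run:
```python
from h import *
c=env.grab_frame("scene");print(env.state()["force"],env.state()["time_s"])
cv2.imwrite("pics/down.png",cv2.resize(c["frame"][230:360,300:480],None,fx=4,fy=4,interpolation=cv2.INTER_CUBIC))
```

```text
[-4.02609084  1.51104451 18.8942722 ] 7.4667
```

View pics/down.png

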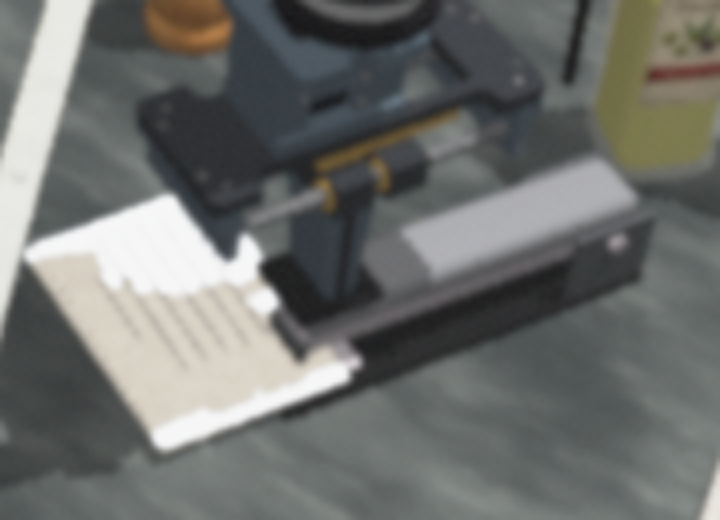

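The picture shows the arm level, the pad (330,290) under the fingertips and the mouth closed on the cards. It has been held for over 1.5 s. Now a slow release along the arc.

Request:
carry_out(
  increments=[
    [[0, 0, 0], [0, -1.5, 0], 1],
    [[0, 0, 0], [0.2, -3, 0], 1],
    [[0, 0, 0], [0.5, -4.5, 0], 1],
    [[0, 0, 0], [0.8, -6, 0], 1],
    [[0, 0, 0], [1.1, -7.5, 0], 1],
    [[0, 0, 0], [1.4, -9, 0], 1],
    [[0, 0, 0], [1.8, -10.5, 0], 1],
    [[0, 0, 0], [2.2, -12, 0], 1],
    [[0, 0, 0], [2.6, -13.5, 0], 1],
    [[0, 0, 0], [3, -15, 0], 1],
  ],
)

```text
time_s: 8.3
ee_pos: [501.8, -188.5, 272.2]
ee_rot: [-90.0, -0.0, -22.3]
force: [-2.4, 0.9, 7.1]
gripper_width: 0.7
```

Request:
carry_out(
  increments=[
    [[0, 0, 0], [0.4, -1.5, 0], 1],
    [[0, 0, 0], [0.9, -3, 0], 1],
    [[0, 0, 0], [1.4, -4.5, 0], 1],
    [[0, 0, 0], [1.9, -6, 0], 1],
    [[0, 0, 0], [2.4, -7.5, 0], 1],
    [[0, 0, 0], [2.9, -9, 0], 1],
    [[0, 0, 0], [3.4, -10.5, 0], 1],
    [[0, 0, 0], [3.9, -12, 0], 1],
    [[0, 0, 0], [4.4, -13.5, 0], 1],
    [[0, 0, 0], [5, -15, 0], 1],
  ],
)

```text
time_s: 9.13
ee_pos: [506.1, -190.3, 287.0]
ee_rot: [-90.0, 0.1, -22.3]
force: [-3.2, 1.3, 5.8]
gripper_width: 0.7
```

Request:
carry_out(
  increments=[
    [[0, 0, 0], [0.6, -1.5, 0], 1],
    [[0, 0, 0], [1.2, -3, 0], 1],
    [[0, 0, 0], [1.8, -4.5, 0], 1],
    [[0, 0, 0], [2.4, -6, 0], 1],
    [[0, 0, 0], [3, -7.5, 0], 1],
    [[0, 0, 0], [3.6, -9, 0], 1],
    [[0, 0, 0], [4.2, -10.5, 0], 1],
    [[0, 0, 0], [4.9, -12, 0], 1],
    [[0, 0, 0], [5.6, -13.5, 0], 1],
    [[0, 0, 0], [6.3, -15, 0], 1],
  ],
)

```text
time_s: 9.97
ee_pos: [512.0, -192.8, 301.8]
ee_rot: [-90.0, 0.1, -22.3]
force: [-2.1, 1.0, 4.6]
gripper_width: 0.8
```

Continuing slowly until the force reaches zero.

Request:
carry_out(
  increments=[
    [[0, 0, 0], [0.4, -1, 0], 1],
    [[0, 0, 0], [0.8, -2, 0], 1],
    [[0, 0, 0], [1.2, -3, 0], 1],
    [[0, 0, 0], [1.6, -4, 0], 1],
    [[0, 0, 0], [2, -5, 0], 1],
    [[0, 0, 0], [2, -6, 0], 1],
    [[0, 0, 0], [2, -7, 0], 1],
    [[0, 0, 0], [2, -8, 0], 1],
    [[0, 0, 0], [2, -9, 0], 1],
    [[0, 0, 0], [2, -10, 0], 1],
  ],
)

```text
time_s: 10.8
ee_pos: [514.2, -193.7, 311.4]
ee_rot: [-90.0, 0.0, -22.3]
force: [-0.4, -0.4, 0.3]
gripper_width: 0.3
```

Request:
carry_out(
  increments=[
    [[0, 0, 0], [0, -1.5, 0], 1],
    [[0, 0, 0], [0, -3, 0], 1],
    [[0, 0, 0], [0, -5, 0], 1],
    [[0, 0, 0], [0, -8, 0], 1],
    [[0, 0, 0], [0, -15, 0], 1],
    [[0, 0, 0], [0, -25, 0], 1],
    [[0, 0, 0], [0, -40, 0], 1],
    [[0, 0, 0], [0, -55, 0], 1],
    [[0, 0, 0], [0, -65, 0], 1],
    [[0, 0, 0], [0, -65, 0], 1],
  ],
)

```text
time_s: 11.63
ee_pos: [514.7, -193.9, 379.8]
ee_rot: [-90.0, -0.3, -22.3]
force: [0.6, -0.3, -0.1]
gripper_width: 0.7
```

Run:
```python
from h import *
import pickle
C0=cloud(pickle.load(open("f0.pkl","rb"))["scene"])
c=env.grab_frame("scene");C=cloud(c);s=env.state();print(s["time_s"],s["ee_pos"],s["force"])
H=np.array([514,-193.5]);u=np.array([.924,-.382])
for X in (C0,C):
    a=(X[...,:2]-H)@u;n=(X[...,:2]-H)@np.array([.382,.924])
    print([np.nanmedian(X[(abs(a-k)<5)&(abs(n)<15)&(X[...,2]>60)&(X[...,2]<135)][:,2]).round(1) for k in (-15,0,15,50,80)])
cv2.imwrite("pics/end.png",cv2.resize(c["frame"][130:350,120:480],None,fx=2.2,fy=2.2))
```

```text
11.6833 [ 514.3918534  -193.77242083  378.27814981] [-0.45495797  0.46945712  0.14153302]
[np.float64(116.6), np.float64(111.5), np.float64(106.5), np.float64(87.8), np.float64(78.3)]
[np.float64(116.4), np.float64(111.5), np.float64(106.2), np.float64(87.8), np.float64(78.5)]
```

View pics/end.png

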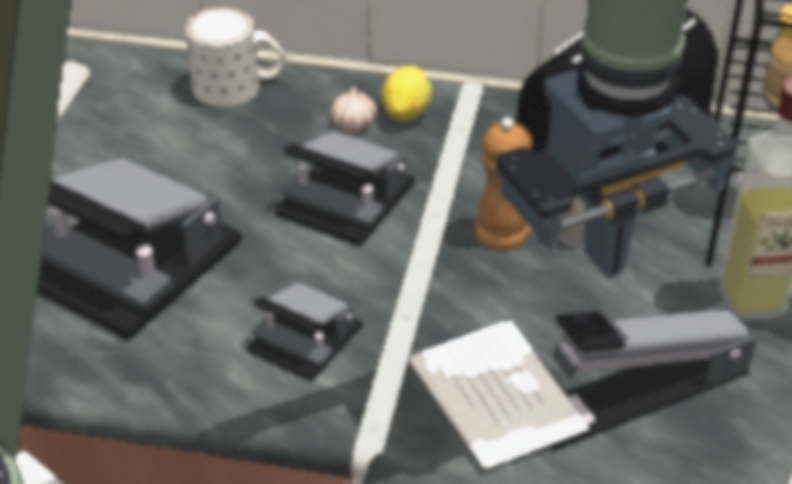

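The stapler arm (600,330) is fully open again, at the same heights as at the start. The cards are in place, the punches untouched and the gripper clear, so I'll hand it in.

```bash
python3 -c "
from workcell import env
print(env.job_done())"
```

```text
the job is handed in; nothing more can be done
None
```

The recipe cards are stapled and the job is handed in at about 11.7 s, inside the 34 s limit.

- **Press:** I pressed the stapler's pad with the closed fingertips along its arc to the stop. The stop showed as the force jumping from 8 N to 16–19 N with the tip staying at z ≈ 68 mm.
- **Hold:** The arm stayed down for about 1.5 s.
- **Release:** I followed the arm up at about 18 mm/s for some 3 s. The force readings fell steadily from 7 N to 4.6 N, then to zero near the open height, so it did not snap back.
- **Last checks:** Measured heights along the stapler's arm match the opening picture to within 0.3 mm, so it is fully open. The cards are in the jaws, the gripper is about 70 mm clear, and I touched none of the three punches.

No check failed or disagreed. I did not inspect the staple itself.

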